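# Run the gauge arm out to its next hole and clamp it

## Task

On the gauge stand, press down the sprung detent button and slide the tube outward, away from its home hole, until the button pops fully up into the next hole; feel for that hole and never force the button hard against a hole's edge. Then push the clamp lever down flat to its stop, let go, and leave the loose gauges and tools on the bench where they are.

Things in the scene. Friction and masses are not known exactly. Their poses are not given: they have to be found in the camera images.
- stand: Gauge stand, bolted to the bench: dark base plate 110 x 275 x 14 mm, aluminium channel 44 mm wide, in it a steel tube with a dial gauge on its outer end. Origin on the bench under the home hole; z up; the tube runs out along the stand's -y. Channel top: steel strip, top face 116 mm above the bench, with a 10 mm slot and a 20 x 20 mm window, the home hole, where the button starts.
- button_mid (a point): Centre of the button's grip: black block 14 mm along the tube (y), 30 mm across, 24 mm high (125 to 149 mm above the bench when up), on an 8 mm stem through the slot. The tube carries the button: moving the grip sideways slides the tube. A 17 mm square shoulder below fits the holes with 1.5 mm play each way and locks the tube.
- button (a joint): Button press: 0 = fully up in a hole (as at the start), 0.007 m = bottom. Unlocked beyond 0.0035. Let go between the holes, it rides against the strip's underside at 0.003 to 0.0035 and pops up at a hole. Spring 5 N at the top, 9 N at the bottom.
- tube (a joint): Slide of the tube from the middle of the home hole, m, growing outward (stand -y); travel -0.004 to 0.078; it slides with 2 to 5 N. The next hole, also 20 x 20 mm, is in a dark index plate (48 mm wide, top 118 mm above the bench) in line with the strip; its centre is 0.044 to 0.064 out, differs each time and is not measured. Above 0.040 with the button fully up = in that hole.
- lever_hinge (a point): Pivot axis of the clamp lever (axis along the stand's x), on top of the channel 140 mm outward of the home hole, 134 mm above the bench. Fixed to the stand; its pivot cheeks reach 10 mm either way along y and 138 mm up.
- lever_tip (a point): End of the clamp lever, a flat dark steel arm 75 mm long from pivot to tip and 8 mm thick, its outer 32 mm a paddle 26 mm wide. At the start it stands raised, sloping up and outward (towards stand -y).
- lever (a joint): Lever angle: 0 = raised 0.9 rad (52 deg) above level, 0.9 = down flat and level against its stop (clamped). Stiff: about 0.12 N m; it stays where it is left. Starts at 0 to 0.25.
- ring_gauge_mid (a point): Centre of a loose steel ring, 72 mm across, 24 mm high, lying on the bench. Leave alone.
- plug_gauge_mid (a point): Centre of a loose standing steel plug, 32 mm across at the foot, 75 mm high. Leave alone.
- wrench: Loose wrench lying on the bench. Leave alone.
- screwdriver: Loose screwdriver lying on the bench. Leave alone.
- oil_can: Loose blue can, 60 mm across, 110 mm high; origin under its foot. Leave alone.
- centre_plug_mid (a point): Centre of a loose dark stepped plug, 56 mm across, 44 mm high. Leave alone.

How it is judged:
By the outcome, as a careful person would: the job done as asked, in the order asked, and still so for the second after the job is handed in, with the robot touching nothing.
It also fails if it takes over 43 s, if anything falls off the work surface, if the arm or the gripper's body presses on something with over 40 N, if the wrist force passes 120 N, or if a joint passes its speed limit or range.

## Robot

A 7-joint arm with a two-finger parallel gripper is mounted at the origin on the work surface. World frame = base frame: x ahead of the robot, y to its left, z up, the work surface at z = 0. Lengths are in mm, angles in degrees, forces in N, time in s.
With the tool pointing down it reaches from about 425 to 875 mm from the base axis. Payload 4.7 kg.
Tool frame: the origin (TCP) lies at the very end of the fingers, on their centre line; the grasp point (between the pads) lies manip.grasp_offset behind it (manip.grasp_offset is the distance from the TCP to the grasp point, in mm); y points along the fingers, z is the direction in which the jaws open and shut, and the axes are right-handed (so a half turn about y gives the same grasp; the last joint's range is limited). The gripper opens to 87 mm and grips with 3 to 60 N. Pads are 19 mm wide; open, the fingers measure 117 mm over their backs; the gripper's body (75 mm by 190 mm) begins 51 mm behind the grasp point.
Start: joints at [-73.104, 18.392, -4.016, 83.108, 1.295, 78.541, -3.26], TCP at [180.158, 624.555, 222.587] pointing down, gripper open.
Joint ranges: [-163.93, 163.93], [-17.29, 119.83], [-79.2, 71.16], [3.27, 140.29], [-89.18, 269.18], [5.43, 117.66], [-154.24, 154.24]. Speed limits (degrees/s): [147.25, 147.25, 180, 180, 180, 180, 180].

## Interface

Orientations are given as a 3x3 rotation matrix whose columns are the frame's x, y, z axes.
In Python, from cell import manip gives the robot as it stands. The module is installed in compiled form; this text tells all that it offers.
- The arm moves only by the shell command python3 -m creep 'ROWS'. ROWS is JSON, a list of rows, each a list of 7 numbers: the shift along the tool's x, y, z in m, then the turn, a rotation vector about the tool's x, y, z in degrees, then the opening, from 0 (shut) to 1 (fully open). A call has 1 to 20 rows; each row is the pose to reach, as a shift and turn from the pose measured when the call began, along the tool's axes at that moment; what a row does not reach only later rows make up. A row lasts 1/12 s, in which the tool goes at most 41.7 mm and 7.16 degrees, less where a joint would pass 70% of its speed; a pose out of reach is approached as far as the arm can. A call with a gripper value outside its range is refused whole. The fingers move at their own pace and stop on an object; the grip force is fixed at half the most. Time passes only in rows, so rows that repeat a pose let the fingers close. It gives the time, the measured TCP pose, the force and the opening at its end, in the units of the state.
- manip.get_state(): the state, without advancing time (a new reading comes with each control period).
- manip.grab_frame(name): name is "side" or "top"; returns the picture (384x512x3 uint8, red, green, blue); there is no depth.
- manip.camera_params(name): a dict with "intrinsics" (3x3 intrinsics, pixels), "rvec" (rotation vector, rad) and "tvec" (3), from world to camera coordinates, as OpenCV has them. Camera axes: x right, y down, z forward; pixel columns grow to the right and rows downward; lengths in mm; the calibration is good to about 2 mm. A picture is of the moment at which its call begins. camera_params takes no time and is no camera call.
- manip.hand_in(): hands the job in, once; it reports no verdict.
Trained networks look in the newest picture that a camera, given by its name, has taken for a name from the list of things; names that differ only in an ending like _2 or _b are one class to them, and where a whole thing is asked for, a point or a joint stands for the part that bears it (a point fixed in the world has none). Each returns a list of dicts, best first, with "confidence" (0 to 1); they miss things now and then, are a little off and sometimes report something else, mostly with a low value. They report only what shows in the picture. A call takes as long as a camera call.
- manip.cut_out(camera, query): "mask" (384x512 bool, what is visible of it) and "bbox" ([centre column, centre row, width, height] in pixels, round what is visible of it).
- manip.place_of(camera, query): "at" ([column, row] in pixels: a listed point, or the origin of a listed thing).
The state is a dict: "clock": time; "joint_positions": joint angles; "qvel": joint speeds; "joint_torque": joint torques, N m; "ee_pos": TCP position; "tcp_rot": TCP orientation; "contact_force": force on the tool from outside, world axes, zero at the start; "torque": the same for the moment, N m; "opening": opening from 0.0 (shut) to 1.0 (fully open).
Only numpy, scipy, OpenCV 4.12 (cv2) and the standard library are available. Lean on these libraries where they do the work, as an engineer would, in place of code of your own. Each camera call takes 0.05 s, during which the arm holds its last target.

## Working session

There is one attempt and no reset: what is moved stays moved. The work goes in short steps, Python scripts to look and compute and a shell command to move; the robot and the scene stay as the last step left them, time stands still between calls to the robot, and variables do not carry over. Pictures are saved under pics/ and viewed, and the job is handed in when it is done.

```bash
mkdir -p pics; ls
cat > h.py <<'E'
import numpy as np,cv2
from cell import manip
def cam(n):
    p=manip.camera_params(n);K=np.array(p["intrinsics"],float);R,_=cv2.Rodrigues(np.array(p["rvec"],float));t=np.array(p["tvec"],float).ravel();return K,R,t
def proj(n,X):
    K,R,t=cam(n);c=K@(R@np.array(X,float)+t);return c[:2]/c[2]
def tri(uvs):
    A=[];
    for n,uv in uvs.items():
        K,R,t=cam(n);P=K@np.c_[R,t];A+= [uv[0]*P[2]-P[0],uv[1]*P[2]-P[1]]
    A=np.array(A);A/=np.linalg.norm(A[:,:3],axis=1)[:,None]
    return np.linalg.lstsq(A[:,:3],-A[:,3],rcond=None)[0]
def atz(n,uv,z):
    K,R,t=cam(n);d=R.T@np.linalg.inv(K)@np.array([uv[0],uv[1],1.]);c=-R.T@t;return c+d*(z-c[2])/d[2]
def save(n,f,crop=None,s=1):
    im=manip.grab_frame(n)[:,:,::-1]
    if crop: im=im[crop[1]:crop[3],crop[0]:crop[2]]
    cv2.imwrite('pics/'+f,cv2.resize(im,None,fx=s,fy=s,interpolation=cv2.INTER_CUBIC))
def st():
    s=manip.get_state()
    for k in("clock","ee_pos","contact_force","opening"):print(k,np.round(s[k],2))
    print(np.round(s["tcp_rot"],3).tolist())
E
python3 - <<'E'
from h import *
st();print(manip.grasp_offset)
save('side','s0.png');save('top','t0.png')
for q in['stand','button_mid','lever_hinge','lever_tip']:
    d={}
    for c in('side','top'):
        r=manip.place_of(c,q)
        print(q,c,[(np.round(x['at'],1).tolist(),round(x['confidence'],2)) for x in r[:2]])
        if r:d[c]=r[0]['at']
    if len(d)==2:
        X=tri(d);print(X.round(1),[np.round(proj(c,X)-d[c],1) for c in d])
E
```

```text
pics
clock 0.0
ee_pos [180.02 624.   221.45]
contact_force [ 0.29 -0.11 -0.18]
opening 1.0
[[0.961, -0.0, 0.277], [-0.277, -0.002, 0.961], [0.0, -1.0, -0.002]]
18.700000000000003
stand side [([245.4, 210.0], 0.96)]
stand top [([286.6, 170.7], 0.73), ([228.8, 176.6], 0.61)]
[ 510.1 -121.7  138.8] [array([18.9, -3. ]), array([-11.6,  17.7])]
button_mid side [([241.1, 179.7], 0.61)]
button_mid top [([224.4, 173.6], 0.58)]
[549.1  30.2 142.4] [array([ 2.2, -0.1]), array([-1.6,  2.1])]
lever_hinge side [([274.3, 202.9], 0.67)]
lever_hinge top [([272.4, 175.8], 0.83)]
[ 551.3 -118.   130.3] [array([-1.5,  0.1]), array([ 1. , -1.3])]
lever_tip side [([287.0, 195.9], 0.4)]
lever_tip top [([288.2, 172.3], 0.6)]
[ 558.6 -163.3  184. ] [array([-2.4,  0.2]), array([ 1.8, -2.1])]
```

View pics/s0.png

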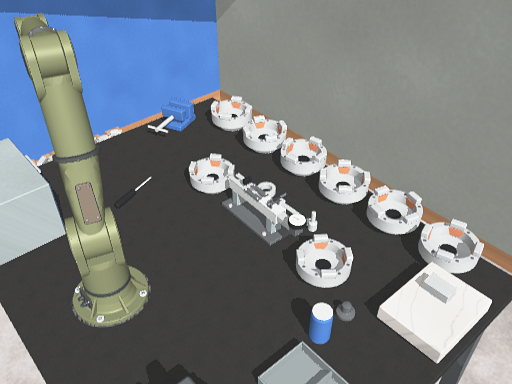

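View pics/t0.png

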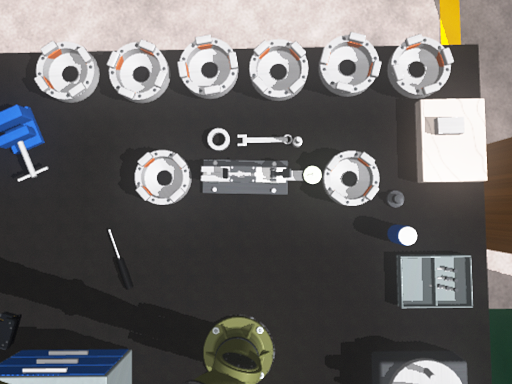

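Run:
```python
from h import *
save('side','s1.png',(215,165,325,250),7);save('top','t1.png',(190,120,330,210),5.5)
for n in('side','top'):
    K,R,t=cam(n);print(n,K.round(1).tolist(),(-R.T@t).round(0),R.round(2).tolist())
m=manip.cut_out('top','stand')[0];print(m['bbox'],m['confidence'])
```

```text
side [[483.0, 0.0, 254.5], [0.0, 483.0, 195.1], [0.0, 0.0, 1.0]] [-284. -994. 1159.] [[0.76, -0.66, -0.0], [-0.42, -0.48, -0.77], [0.5, 0.58, -0.64]]
top [[419.2, 0.0, 257.2], [0.0, 419.2, 187.1], [0.0, 0.0, 1.0]] [ 455.  -88. 1362.] [[-0.01, -1.0, -0.02], [-1.0, 0.01, -0.05], [0.05, 0.01, -1.0]]
[262.5, 177.9, 125.0, 39.9] 0.61
```

View pics/s1.png

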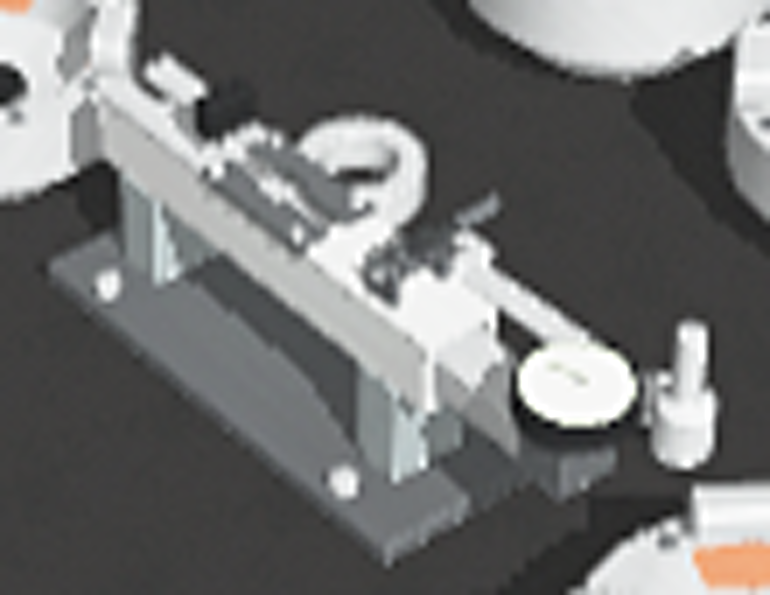

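View pics/t1.png

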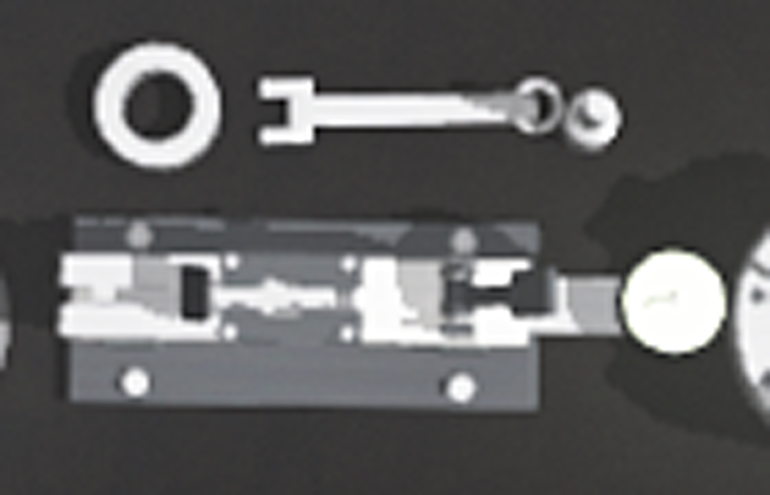

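Run:
```python
from h import *
f=lambda x,y:(190+(x+.5)/5.5-.5,120+(y+.5)/5.5-.5)
g=lambda x,y:(215+(x+.5)/7-.5,165+(y+.5)/7-.5)
for nm,p,z in[('btn top',(194,293),149),('hole',(272,296),117),('plateLL',(68,402),14),('plateLR',(538,408),14),('plateUL',(74,218),14),('plateUR',(540,222),14),('idxL',(222,296),118),('idxR',(357,298),118)]:
    print(nm,atz('top',f(*p),z).round(1))
print('side btn',atz('side',g(229,92),149).round(1),'side plate',[atz('side',g(*p),14).round(1) for p in[(50,268),(388,545),(465,495)]])
```

```text
btn top [556.7  23.4 149. ]
hole [557.2 -15.9 117. ]
plateLL [505.  110.4  14. ]
plateLR [ 497.7 -164.8   14. ]
plateUL [613.3 106.1  14. ]
plateUR [ 606.8 -167.8   14. ]
idxL [557.5  11.1 118. ]
idxR [555.3 -62.  118. ]
side btn [560.9  22.8 149. ] side plate [array([505.4, 104.8,  14. ]), array([ 501.2, -162.1,   14. ]), array([ 552.3, -161.5,   14. ])]
```

```bash
cat >> h.py <<'E'
U=np.array([-0.025,-0.9997,0]);V=np.array([0.9997,-0.025,0])  # outward, stand +x
B=np.array([557.5,23.2,0])
def go(t,yawfix=True):
    s=manip.get_state();R=np.array(s["tcp_rot"]);d=R.T@(np.array(t,float)-s["ee_pos"])/1000
    zt=np.array([0.025,0.9997,0]);yt=np.array([0,0,-1.]);xt=np.cross(yt,zt)
    rv,_=cv2.Rodrigues(R.T@np.c_[xt,yt,zt]);print('shift',d.round(4),'turn',np.degrees(rv.ravel()).round(2))
def tell():
    s=manip.get_state();p=np.array(s["ee_pos"])-B;F=np.array(s["contact_force"])
    print('t %.2f out %.1f across %.1f z %.1f | F out %.1f x %.1f z %.1f | open %.3f'%(s["clock"],p@U,p@V,p[2],F@U,F@V,F[2],s["opening"]))
E
python3 - <<'E'
from h import *
go([B[0],B[1],215])
E
```

```text
shift [ 0.5292  0.0076 -0.4733] turn [-1.000e-02 -1.465e+01  0.000e+00]
```

```bash
python3 -m creep '[[0.529,0.0076,-0.473,0,-14.65,0,0],[0.529,0.0076,-0.473,0,-14.65,0,0],[0.529,0.0076,-0.473,0,-14.65,0,0],[0.529,0.0076,-0.473,0,-14.65,0,0],[0.529,0.0076,-0.473,0,-14.65,0,0],[0.529,0.0076,-0.473,0,-14.65,0,0],[0.529,0.0076,-0.473,0,-14.65,0,0],[0.529,0.0076,-0.473,0,-14.65,0,0],[0.529,0.0076,-0.473,0,-14.65,0,0],[0.529,0.0076,-0.473,0,-14.65,0,0],[0.529,0.0076,-0.473,0,-14.65,0,0],[0.529,0.0076,-0.473,0,-14.65,0,0],[0.529,0.0076,-0.473,0,-14.65,0,0],[0.529,0.0076,-0.473,0,-14.65,0,0],[0.529,0.0076,-0.473,0,-14.65,0,0],[0.529,0.0076,-0.473,0,-14.65,0,0],[0.529,0.0076,-0.473,0,-14.65,0,0],[0.529,0.0076,-0.473,0,-14.65,0,0],[0.529,0.0076,-0.473,0,-14.65,0,0],[0.529,0.0076,-0.473,0,-14.65,0,0]]'
python3 - <<'E'
from h import *
tell();go([B[0],B[1],160])
save('side','s2.png',(195,140,305,225),7)
E
```

```text
clock: 2.32
ee_pos: [557.2, 24.1, 214.8]
tcp_rot: [[1.0, -0.0, 0.025], [-0.025, 0.001, 1.0], [-0.001, -1.0, 0.001]]
contact_force: [-0.3, 0.5, -0.1]
opening: 0.002
t 2.32 out -0.8 across -0.4 z 214.8 | F out -0.5 x -0.3 z -0.1 | open 0.002
shift [ 0.0004  0.0548 -0.0009] turn [-0.04 -0.02 -0.03]
```

View pics/s2.png

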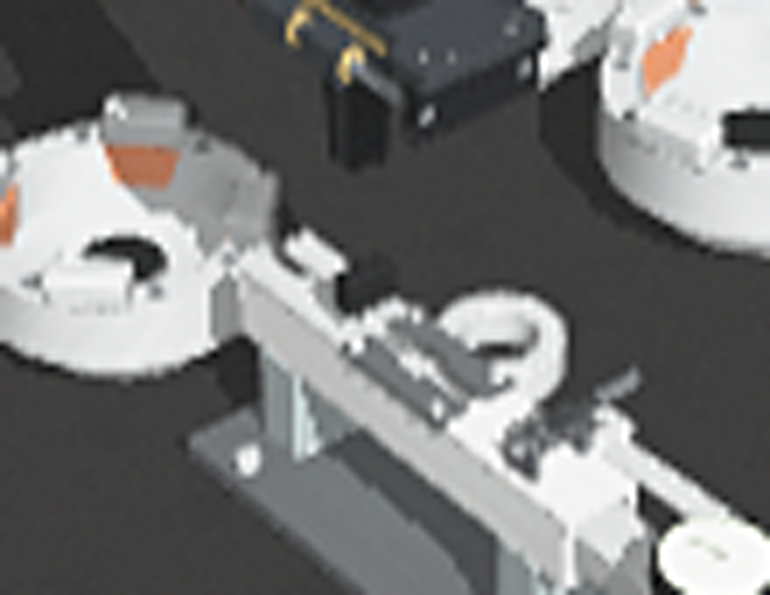

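Run:
```python
from h import *
g=lambda x,y:(195+(x+.5)/7-.5,140+(y+.5)/7-.5)
for nm,p in[('postL',(292,240)),('postR',(342,268)),('postbot',(330,300)),('btn',(368,270)),('finger tip',(360,160))]:
  for z in(118,130,149,165):
    X=atz('side',g(*p),z)-B;print(nm,z,'out %.1f across %.1f'%(X@U,X@V))
save('side','s3.png',(230,165,270,200),18)
```

```text
postL 118 out -74.5 across 12.5
postL 130 out -61.7 across 2.9
postL 149 out -41.4 across -12.2
postL 165 out -24.3 across -24.9
postR 118 out -39.7 across 17.5
postR 130 out -27.2 across 7.9
postR 149 out -7.6 across -7.3
postR 165 out 9.0 across -20.1
postbot 118 out -22.9 across -3.5
postbot 130 out -10.6 across -12.9
postbot 149 out 8.7 across -27.7
postbot 165 out 25.0 across -40.2
btn 118 out -29.9 across 26.6
btn 130 out -17.6 across 16.9
btn 149 out 1.9 across 1.5
btn 165 out 18.3 across -11.5
finger tip 118 out -107.1 across 83.2
finger tip 130 out -93.9 across 72.9
finger tip 149 out -73.0 across 56.5
finger tip 165 out -55.4 across 42.6
```

View pics/s3.png

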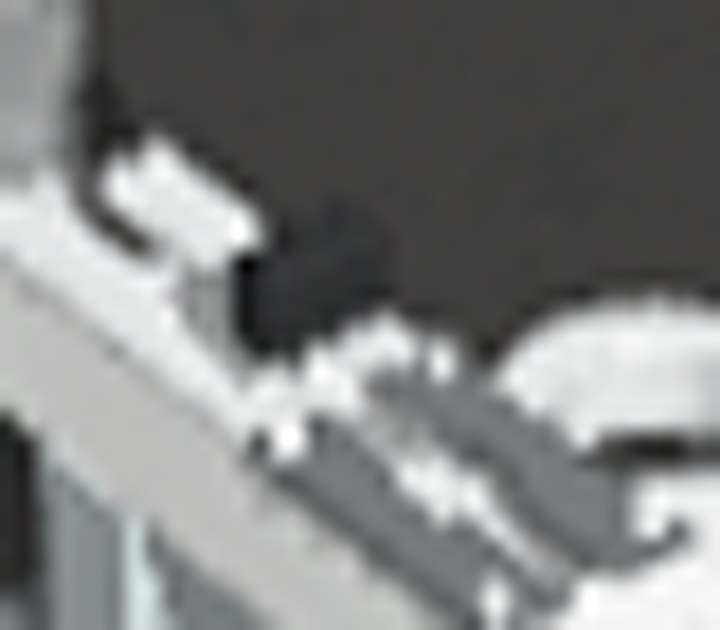

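```bash
python3 -m creep '[[0.0004,0.0298,-0.0009,0,0,0,0],[0.0004,0.058,-0.0009,0,0,0,0],[0.0004,0.0598,-0.0009,0,0,0,0],[0.0004,0.0618,-0.0009,0,0,0,0],[0.0004,0.0618,-0.0009,0,0,0,0],[0.0004,0.0618,-0.0009,0,0,0,0]]'
python3 - <<'E'
from h import *
tell();save('side','s4.png',(210,145,280,200),11)
E
```

```text
clock: 2.92
ee_pos: [558.2, 25.2, 154.9]
tcp_rot: [[1.0, 0.002, 0.021], [-0.021, 0.002, 1.0], [0.002, -1.0, 0.002]]
contact_force: [-0.4, -0.6, 0.1]
opening: 0.008
t 2.92 out -2.0 across 0.7 z 154.9 | F out 0.6 x -0.4 z 0.1 | open 0.008
```

View pics/s4.png

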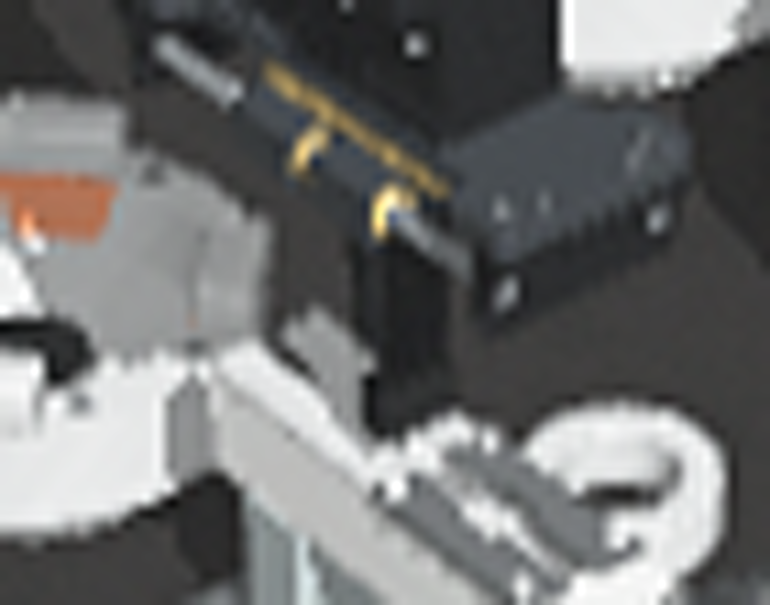

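```bash
python3 -m creep '[[0,0.002,-0.002,0,0,0,0],[0,0.004,-0.002,0,0,0,0],[0,0.005,-0.002,0,0,0,0],[0,0.005,-0.002,0,0,0,0]]'; python3 -c "
from h import *
tell()"; python3 -m creep '[[0,0.002,0,0,0,0,0],[0,0.003,0,0,0,0,0],[0,0.003,0,0,0,0,0]]'; python3 -c "
from h import *
tell()"
```

```text
clock: 3.3
ee_pos: [558.2, 23.0, 149.9]
tcp_rot: [[1.0, 0.002, 0.022], [-0.022, 0.002, 1.0], [0.002, -1.0, 0.002]]
contact_force: [0.4, -0.2, -0.8]
opening: 0.002
t 3.30 out 0.2 across 0.7 z 149.9 | F out 0.2 x 0.4 z -0.8 | open 0.002
clock: 3.55
ee_pos: [558.5, 23.0, 147.5]
tcp_rot: [[1.0, 0.003, 0.022], [-0.022, 0.002, 1.0], [0.003, -1.0, 0.002]]
contact_force: [-1.6, -0.2, 5.2]
opening: 0.004
t 3.55 out 0.2 across 1.0 z 147.5 | F out 0.3 x -1.6 z 5.2 | open 0.004
```

```bash
python3 -m creep '[[0,0.002,0,0,0,0,0],[0,0.004,0,0,0,0,0],[0,0.0047,0,0,0,0,0],[0,0.0047,0,0,0,0,0]]'; python3 -c "
from h import *
tell()"
```

```text
clock: 3.88
ee_pos: [558.5, 23.0, 143.6]
tcp_rot: [[1.0, 0.003, 0.022], [-0.022, 0.002, 1.0], [0.003, -1.0, 0.003]]
contact_force: [-3.3, 0.2, 7.4]
opening: 0.004
t 3.88 out 0.2 across 1.0 z 143.6 | F out -0.1 x -3.3 z 7.4 | open 0.004
```

```bash
python3 -m creep '[[0,0.0008,-0.001,0,0,0,0],[0,0.001,-0.003,0,0,0,0],[0,0.001,-0.004,0,0,0,0]]'; python3 -c "
from h import *
tell()";  python3 -m creep '[[0,0.0003,-0.002,0,0,0,0],[0,0.0003,-0.004,0,0,0,0],[0,0.0003,-0.006,0,0,0,0]]'; python3 -c "
from h import *
tell();save('side','s5.png',(210,145,280,200),11);save('top','t5.png',(190,120,330,210),5.5)"
```

```text
clock: 4.13
ee_pos: [558.4, 19.9, 143.7]
tcp_rot: [[1.0, 0.003, 0.022], [-0.022, 0.004, 1.0], [0.003, -1.0, 0.004]]
contact_force: [-2.6, 1.3, 7.3]
opening: 0.006
t 4.13 out 3.3 across 1.0 z 143.7 | F out -1.2 x -2.7 z 7.3 | open 0.006
clock: 4.38
ee_pos: [558.3, 15.0, 144.4]
tcp_rot: [[1.0, 0.003, 0.021], [-0.021, 0.006, 1.0], [0.003, -1.0, 0.006]]
contact_force: [-3.0, 1.3, 8.3]
opening: 0.003
t 4.38 out 8.2 across 1.0 z 144.4 | F out -1.2 x -3.0 z 8.3 | open 0.003
```

View pics/s5.png

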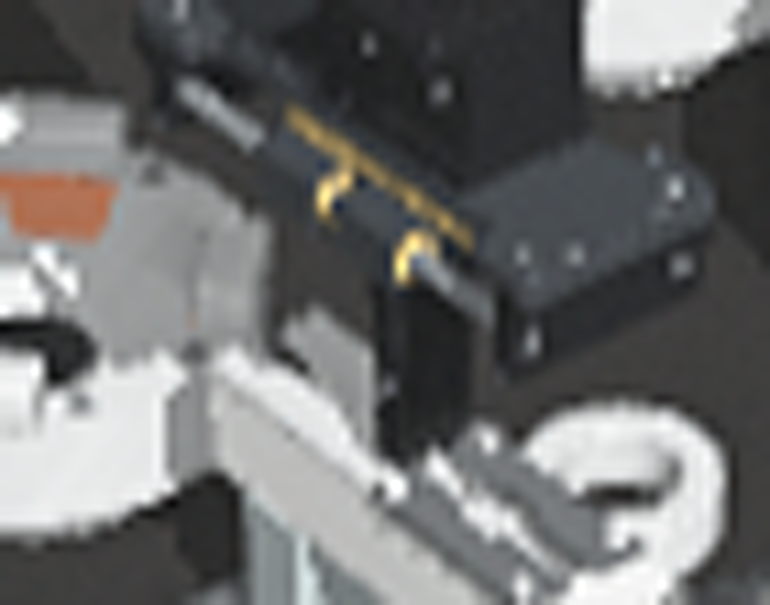

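View pics/t5.png

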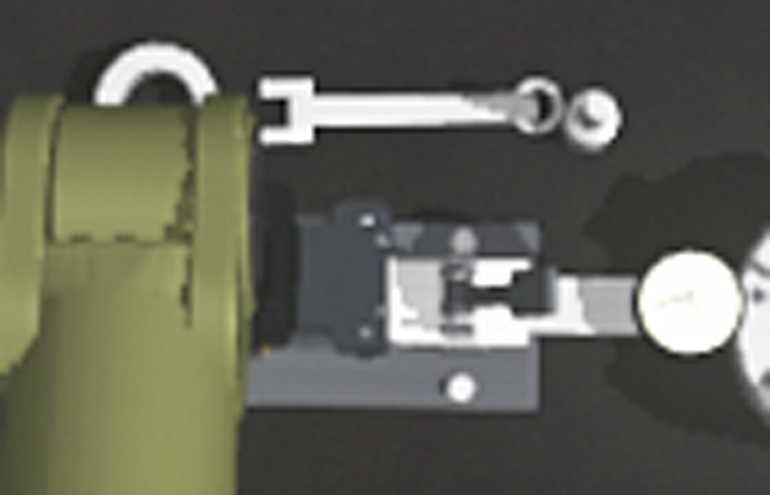

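```bash
python3 -m creep '[[0,0.001,-0.002,0,0,0,0],[0,0.001,-0.004,0,0,0,0],[0,0.001,-0.006,0,0,0,0],[0,0.001,-0.008,0,0,0,0],[0,0.001,-0.010,0,0,0,0],[0,0.001,-0.012,0,0,0,0],[0,0.001,-0.013,0,0,0,0]]'; python3 -c "
from h import *
tell()";  python3 -m creep '[[0,0.001,-0.002,0,0,0,0],[0,0.001,-0.004,0,0,0,0],[0,0.001,-0.006,0,0,0,0],[0,0.001,-0.008,0,0,0,0],[0,0.001,-0.010,0,0,0,0],[0,0.001,-0.012,0,0,0,0],[0,0.001,-0.012,0,0,0,0]]'; python3 -c "
from h import *
tell();save('side','s6.png',(210,145,280,200),11);save('top','t6.png',(190,120,330,210),5.5)"
```

```text
clock: 5.07
ee_pos: [557.9, 2.1, 144.3]
tcp_rot: [[1.0, 0.003, 0.021], [-0.021, 0.007, 1.0], [0.003, -1.0, 0.007]]
contact_force: [-3.7, 1.7, 7.3]
opening: 0.01
t 5.07 out 21.1 across 0.9 z 144.3 | F out -1.6 x -3.7 z 7.3 | open 0.010
clock: 5.65
ee_pos: [557.5, -9.6, 144.2]
tcp_rot: [[1.0, 0.003, 0.021], [-0.021, 0.008, 1.0], [0.003, -1.0, 0.008]]
contact_force: [-3.0, 1.0, 7.3]
opening: 0.005
t 5.65 out 32.7 across 0.8 z 144.2 | F out -0.9 x -3.0 z 7.3 | open 0.005
```

View pics/s6.png

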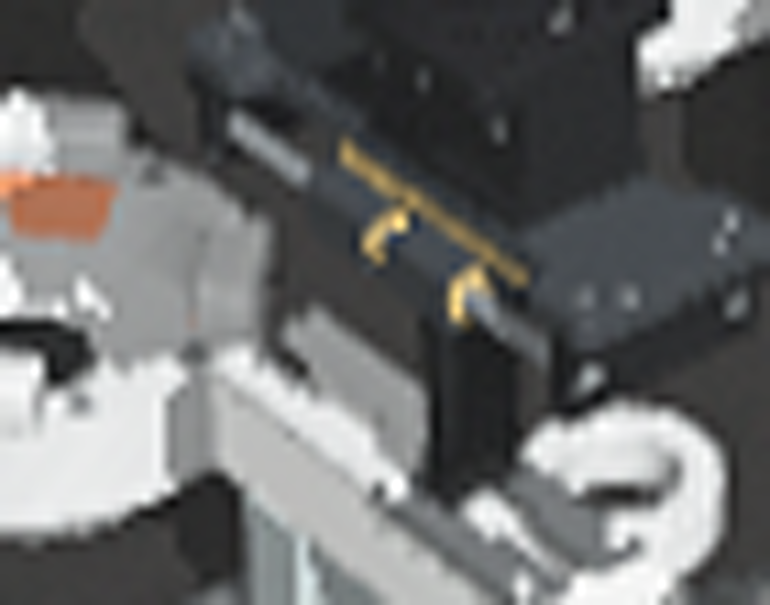

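View pics/t6.png

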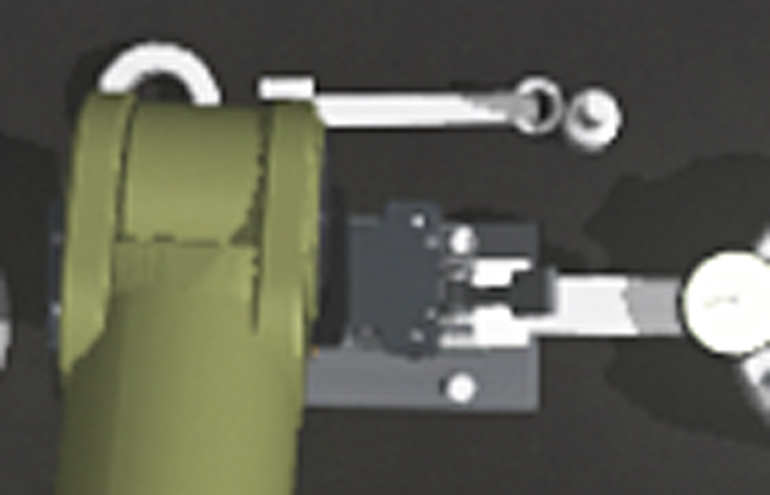

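```bash
python3 -m creep '[[0,-0.010,0,0,0,0,0],[0,-0.020,0,-0.4,0,0,0.3],[0,-0.022,0,-0.4,0,0,0.3],[0,-0.022,0,-0.4,0,0,0.3],[0,-0.022,0,-0.4,0,0,0.3],[0,-0.022,0,-0.4,0,0,0.3]]'; python3 -c "
from h import *
tell();go(B+U*33+[0,0,131])
save('side','s7.png',(210,145,280,200),11);save('top','t7.png',(190,120,330,210),5.5)"
```

```text
clock: 6.25
ee_pos: [557.1, -9.7, 165.7]
tcp_rot: [[1.0, 0.002, 0.021], [-0.021, 0.001, 1.0], [0.002, -1.0, 0.001]]
contact_force: [-0.7, -0.5, 0.1]
opening: 0.268
t 6.25 out 32.9 across 0.4 z 165.7 | F out 0.6 x -0.7 z 0.1 | open 0.268
shift [-0.0005  0.0347 -0.0001] turn [-0.06  0.22  0.09]
```

View pics/s7.png

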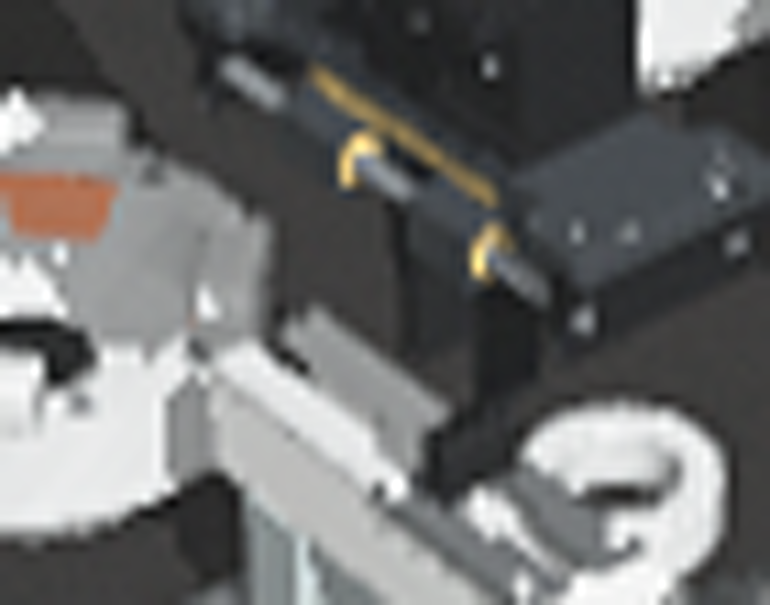

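```bash
python3 -c "
from h import *
for o in (25,33,41):
  for a in(-15,15):
    p=proj('side',B+U*o+V*a+[0,0,146]);print(o,a,((p-[210,145])*11+5).round(0))"
python3 -m creep '[[0,0.010,0,0,0,0,0.3],[0,0.017,0,0,0,0,0.3],[0,0.020,0,0,0,0,0.3],[0,0.021,0,0,0,0,0.3],[0,0.021,0,0,0,0,0.3]]'; python3 -c "
from h import *
tell()"
```

```text
25 -15 [419. 433.]
25 15 [494. 395.]
33 -15 [435. 445.]
33 15 [510. 407.]
41 -15 [452. 458.]
41 15 [527. 419.]
clock: 6.77
ee_pos: [556.7, -9.8, 143.9]
tcp_rot: [[1.0, 0.0, 0.021], [-0.021, 0.001, 1.0], [0.0, -1.0, 0.001]]
contact_force: [0.2, -0.7, 0.4]
opening: 0.298
t 6.77 out 33.0 across -0.0 z 143.9 | F out 0.7 x 0.2 z 0.4 | open 0.298
```

```bash
python3 -m creep '[[0,0.005,0,0,0,0,0.3],[0,0.010,0,0,0,0,0.3],[0,0.0115,0,0,0,0,0.3],[0,0.012,0,0,0,0,0.3],[0,0.012,0,0,0,0,0.3]]'; python3 -c "
from h import *
tell();save('side','s8.png',(210,145,280,200),11)"
```

```text
clock: 7.18
ee_pos: [556.6, -9.8, 131.7]
tcp_rot: [[1.0, -0.0, 0.021], [-0.021, 0.0, 1.0], [-0.0, -1.0, 0.0]]
contact_force: [-0.1, -0.1, -0.3]
opening: 0.302
t 7.18 out 33.0 across -0.1 z 131.7 | F out 0.1 x -0.1 z -0.3 | open 0.302
```

View pics/s8.png

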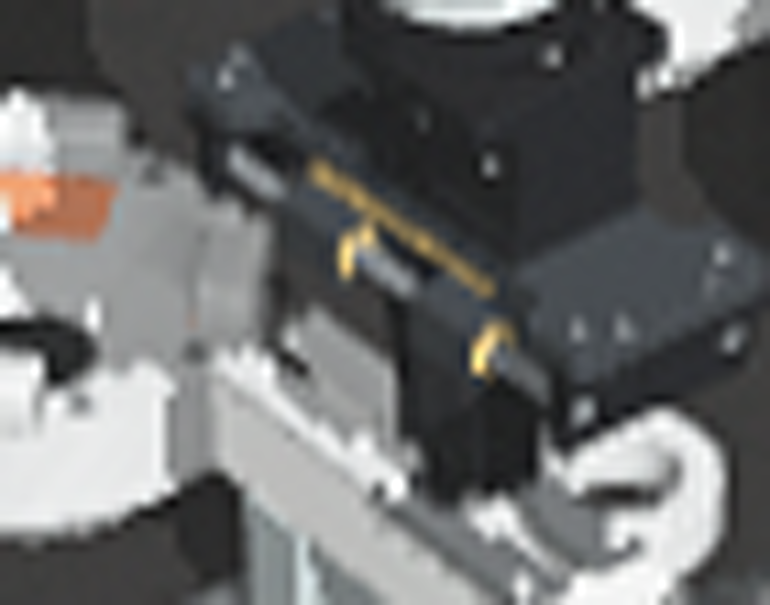

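```bash
python3 -m creep '[[0,0,-0.002,0,0,0,0.3],[0,0,-0.004,0,0,0,0.3],[0,0,-0.004,0,0,0,0.3]]'; python3 -c "
from h import *
tell()"; python3 -m creep '[[0,0,-0.001,0,0,0,0.3],[0,0,-0.002,0,0,0,0.3],[0,0,-0.002,0,0,0,0.3]]'; python3 -c "
from h import *
tell()"; python3 -m creep '[[0,0,-0.001,0,0,0,0.3],[0,0,-0.002,0,0,0,0.3],[0,0,-0.002,0,0,0,0.3]]'; python3 -c "
from h import *
tell()"
```

```text
clock: 7.48
ee_pos: [556.7, -14.6, 132.1]
tcp_rot: [[1.0, 0.001, 0.022], [-0.022, 0.0, 1.0], [0.001, -1.0, 0.0]]
contact_force: [-0.2, -1.1, 0.7]
opening: 0.298
t 7.48 out 37.8 across 0.2 z 132.1 | F out 1.1 x -0.2 z 0.7 | open 0.298
clock: 7.73
ee_pos: [556.8, -15.0, 132.2]
tcp_rot: [[1.0, 0.001, 0.021], [-0.021, 0.002, 1.0], [0.001, -1.0, 0.002]]
contact_force: [-0.5, 4.2, -1.4]
opening: 0.302
t 7.73 out 38.2 across 0.2 z 132.2 | F out -4.2 x -0.6 z -1.4 | open 0.302
clock: 7.98
ee_pos: [556.8, -15.4, 132.1]
tcp_rot: [[1.0, 0.001, 0.02], [-0.02, 0.004, 1.0], [0.001, -1.0, 0.004]]
contact_force: [0.1, 5.3, -0.9]
opening: 0.305
t 7.98 out 38.6 across 0.3 z 132.1 | F out -5.3 x -0.1 z -0.9 | open 0.305
```

```bash
python3 -m creep '[[0,0,-0.002,0,0,0,0.3],[0,0,-0.003,0,0,0,0.3],[0,0,-0.003,0,0,0,0.3]]'; python3 -c "
from h import *
tell()"
```

```text
clock: 8.23
ee_pos: [556.8, -16.7, 132.1]
tcp_rot: [[1.0, 0.001, 0.019], [-0.019, 0.006, 1.0], [0.001, -1.0, 0.006]]
contact_force: [-0.7, 6.2, 0.1]
opening: 0.303
t 8.23 out 39.9 across 0.3 z 132.1 | F out -6.2 x -0.9 z 0.1 | open 0.303
```

```bash
python3 -m creep '[[0,0,-0.002,0,0,0,0.3],[0,0,-0.003,-0.2,0,0,0.3],[0,0,-0.004,-0.3,0,0,0.3],[0,0,-0.005,-0.3,0,0,0.3]]'; python3 -c "
from h import *
tell()"; python3 -m creep '[[0,0,-0.002,0,0,0,0.3],[0,0,-0.003,-0.2,0,0,0.3],[0,0,-0.004,-0.3,0,0,0.3]]'; python3 -c "
from h import *
tell()"
```

```text
clock: 8.57
ee_pos: [556.8, -19.8, 132.2]
tcp_rot: [[1.0, 0.001, 0.018], [-0.018, 0.003, 1.0], [0.001, -1.0, 0.003]]
contact_force: [0.1, 5.6, 1.2]
opening: 0.297
t 8.57 out 43.0 across 0.4 z 132.2 | F out -5.6 x -0.0 z 1.2 | open 0.297
clock: 8.82
ee_pos: [556.7, -22.3, 132.3]
tcp_rot: [[1.0, 0.0, 0.016], [-0.016, -0.0, 1.0], [0.0, -1.0, -0.0]]
contact_force: [-0.8, 5.1, 1.2]
opening: 0.303
t 8.82 out 45.5 across 0.4 z 132.3 | F out -5.1 x -0.9 z 1.2 | open 0.303
```

```bash
python3 -m creep '[[0,0,-0.0015,0,0,0,0.3],[0,0,-0.003,-0.1,0,0,0.3],[0,0,-0.003,-0.2,0.3,0,0.3]]'; python3 -c "
from h import *
tell()"; python3 -m creep '[[0,0,-0.0015,0,0,0,0.3],[0,0,-0.003,-0.1,0,0,0.3],[0,0,-0.003,-0.2,0.3,0,0.3]]'; python3 -c "
from h import *
tell();save('side','s9.png',(210,145,280,200),11)"
```

```text
clock: 9.07
ee_pos: [556.7, -26.2, 132.6]
tcp_rot: [[1.0, 0.001, 0.022], [-0.022, -0.005, 1.0], [0.001, -1.0, -0.005]]
contact_force: [-0.5, 0.4, 0.6]
opening: 0.302
t 9.07 out 49.4 across 0.5 z 132.6 | F out -0.4 x -0.5 z 0.6 | open 0.302
clock: 9.32
ee_pos: [556.6, -28.5, 132.6]
tcp_rot: [[1.0, 0.0, 0.027], [-0.027, -0.007, 1.0], [0.001, -1.0, -0.007]]
contact_force: [-0.1, 5.2, 2.3]
opening: 0.298
t 9.32 out 51.7 across 0.4 z 132.6 | F out -5.2 x -0.3 z 2.3 | open 0.298
```

View pics/s9.png

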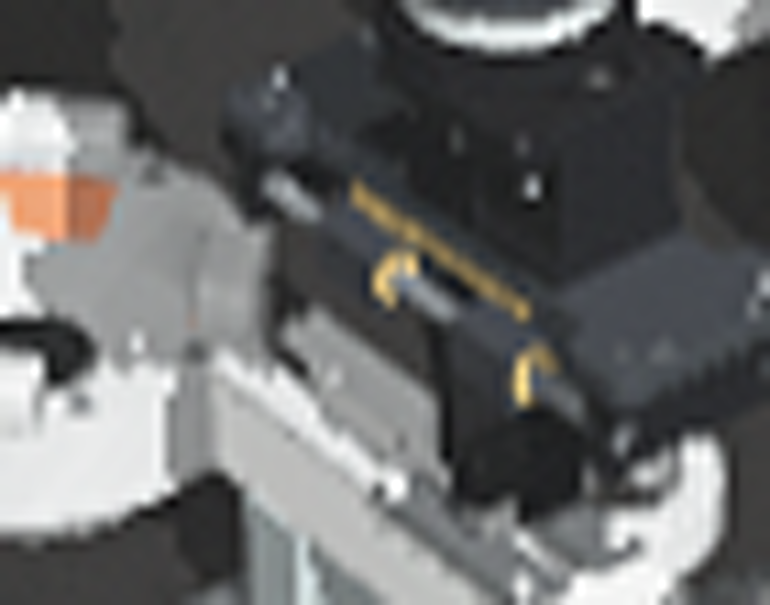

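```bash
cat >> h.py <<'E'
def dial():
    a=cv2.imread('pics/t0.png');b=manip.grab_frame('top')[:,:,::-1]
    P=[]
    for im in(a,b):
        g=cv2.cvtColor(np.ascontiguousarray(im),cv2.COLOR_BGR2GRAY)[155:195,290:350];g=cv2.resize(g,None,fx=4,fy=4,interpolation=cv2.INTER_CUBIC)
        c=cv2.HoughCircles(g,cv2.HOUGH_GRADIENT_ALT,1,30,param1=150,param2=0.6,minRadius=28,maxRadius=48)
        c=c[0][0]/4;P.append(atz('top',(290+c[0],155+c[1]),105))
    print('dial moved',((P[1]-P[0])@U).round(1),((P[1]-P[0])@V).round(1))
E
python3 -c "
from h import *
dial();save('top','t9.png',(190,120,330,210),5.5)"
```

```text
dial moved 50.1 -1.0
```

View pics/t9.png

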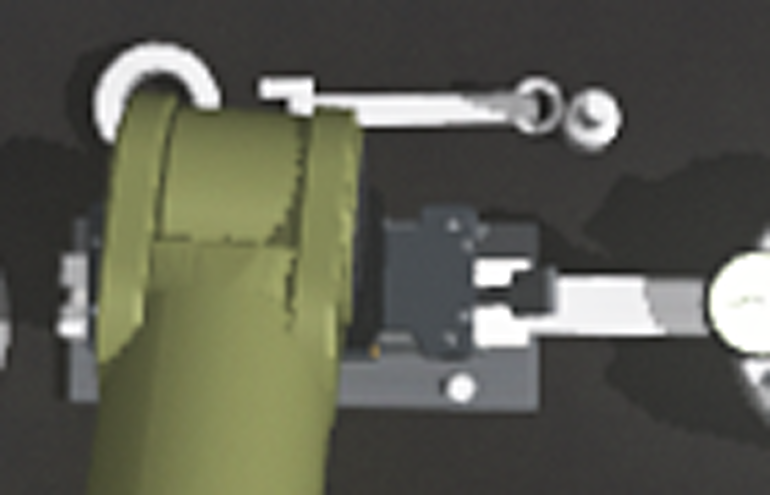

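```bash
python3 -m creep '[[0,0,-0.001,0,0,0,0.3],[0,0,-0.002,0.2,0,0,0.3],[0,0,-0.0025,0.4,0,0,0.3]]'; python3 -c "
from h import *
tell()"
```

```text
clock: 9.72
ee_pos: [556.6, -28.6, 132.5]
tcp_rot: [[1.0, 0.001, 0.026], [-0.026, 0.003, 1.0], [0.001, -1.0, 0.003]]
contact_force: [-0.4, 8.7, 0.2]
opening: 0.298
t 9.72 out 51.8 across 0.4 z 132.5 | F out -8.7 x -0.7 z 0.2 | open 0.298
```

```bash
python3 -m creep '[[0,0,0.003,0,0,0,0.3],[0,0,0.006,0,0,0,0.3],[0,-0.010,0.006,0,0,0,0.3],[0,-0.030,0.006,0,0,0,0.3],[0,-0.035,0.006,0,0,0,0],[0,-0.035,0.006,0,0,0,0],[0,-0.035,0.006,0,0,0,0],[0,-0.035,0.006,0,0,0,0],[0,-0.035,0.006,0,0,0,0]]'; python3 -c "
from h import *
tell();go(B+U*45.8+[0,0,150.5]);save('side','s10.png',(210,145,280,200),11);save('top','t10.png',(190,120,330,210),5.5)"
```

```text
clock: 10.47
ee_pos: [556.2, -22.9, 166.6]
tcp_rot: [[1.0, -0.001, 0.026], [-0.026, 0.003, 1.0], [-0.001, -1.0, 0.003]]
contact_force: [0.1, -0.1, -0.9]
opening: 0.037
t 10.47 out 46.1 across -0.2 z 166.6 | F out 0.1 x 0.1 z -0.9 | open 0.037
shift [0.0002 0.0161 0.0003] turn [-0.14 -0.04 -0.05]
```

View pics/s10.png

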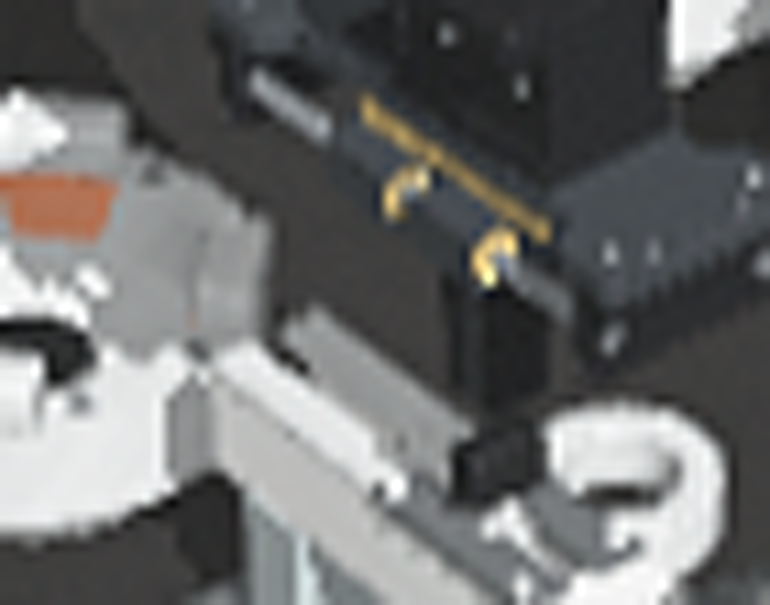

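```bash
python3 -m creep '[[0,0.009,0,0,0,0,0],[0,0.0155,0,0,0,0,0],[0,0.0165,0,0,0,0,0],[0,0.017,0,0,0,0,0],[0,0.017,0,0,0,0,0]]'; python3 -c "
from h import *
tell()";  python3 -m creep '[[0,0.001,0,0,0,0,0],[0,0.0016,0,0,0,0,0],[0,0.0016,0,0,0,0,0]]'; python3 -c "
from h import *
tell()"
```

```text
clock: 10.98
ee_pos: [556.0, -22.7, 149.6]
tcp_rot: [[1.0, -0.001, 0.026], [-0.026, 0.003, 1.0], [-0.002, -1.0, 0.003]]
contact_force: [0.1, -0.5, 0.7]
opening: 0.004
t 10.98 out 45.9 across -0.4 z 149.6 | F out 0.5 x 0.1 z 0.7 | open 0.004
clock: 11.23
ee_pos: [556.1, -22.8, 148.6]
tcp_rot: [[1.0, -0.001, 0.026], [-0.026, 0.003, 1.0], [-0.001, -1.0, 0.003]]
contact_force: [-1.6, 0.1, 4.1]
opening: 0.006
t 11.23 out 46.0 across -0.2 z 148.6 | F out -0.1 x -1.6 z 4.1 | open 0.006
```

```bash
python3 -m creep '[[0,-0.020,0,0,0,0,0],[0,-0.050,0,0,0,0,0],[0,-0.066,0,0,0,0,0],[0,-0.066,-0.040,0,0,0,0],[0,-0.066,-0.080,0,0,0,0],[0,-0.066,-0.120,0,0,0,0],[0,-0.066,-0.140,0,0,0,0],[0,-0.066,-0.140,0,0,0,0],[0,-0.066,-0.140,0,0,0,0]]'; python3 -c "
from h import *
tell();go(B+U*186+[0,0,200]);save('side','s11.png',(215,130,325,225),7)
for c in('side',):
  print([(np.round(x['at'],1),x['confidence']) for x in manip.place_of(c,'button_mid')[:2]],proj('side',B+U*45.8+[0,0,137]),proj('side',B+[0,0,137]))"
```

```text
clock: 11.98
ee_pos: [552.1, -164.5, 213.9]
tcp_rot: [[1.0, -0.001, 0.029], [-0.029, 0.003, 1.0], [-0.002, -1.0, 0.003]]
contact_force: [0.2, 0.6, 0.5]
opening: 0.009
t 11.98 out 187.7 across -0.7 z 213.9 | F out -0.6 x 0.2 z 0.5 | open 0.009
shift [0.0008 0.0139 0.0017] turn [-0.16 -0.24 -0.09]
[(array([253.3, 184.8]), 0.64), (array([349.1, 304.9]), 0.64)] [254.95104968 187.16659689] [246.51301169 180.8189649 ]
```

View pics/s11.png

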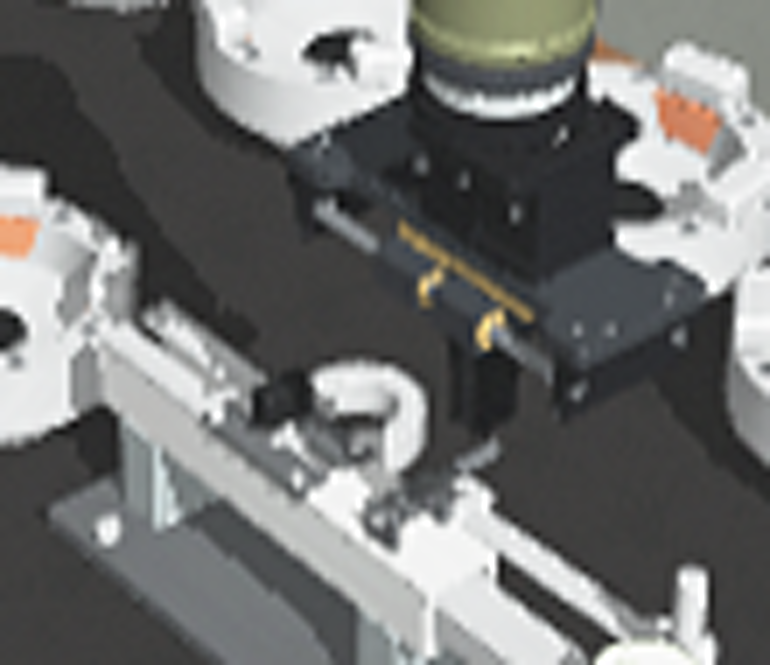

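```bash
python3 -m creep '[[0.0005,0.010,0.001,0,0,0,0],[0.0005,0.018,0.001,0,0,0,0],[0.0005,0.026,0.001,0,0,0,0],[0.0005,0.034,0.001,0,0,0,0],[0.0005,0.042,0.001,0,0,0,0],[0.0005,0.050,0.001,0,0,0,0],[0.0005,0.056,0.001,0,0,0,0],[0.0005,0.062,0.001,0,0,0,0],[0.0005,0.062,0.001,0,0,0,0]]'; python3 -c "
from h import *
tell();save('side','s12.png',(215,130,325,225),7)"
```

```text
clock: 12.83
ee_pos: [552.6, -158.7, 149.9]
tcp_rot: [[1.0, -0.004, 0.023], [-0.023, 0.005, 1.0], [-0.004, -1.0, 0.005]]
contact_force: [-0.2, 0.2, -0.1]
opening: 0.009
t 12.83 out 181.9 across -0.4 z 149.9 | F out -0.2 x -0.2 z -0.1 | open 0.009
```

View pics/s12.png

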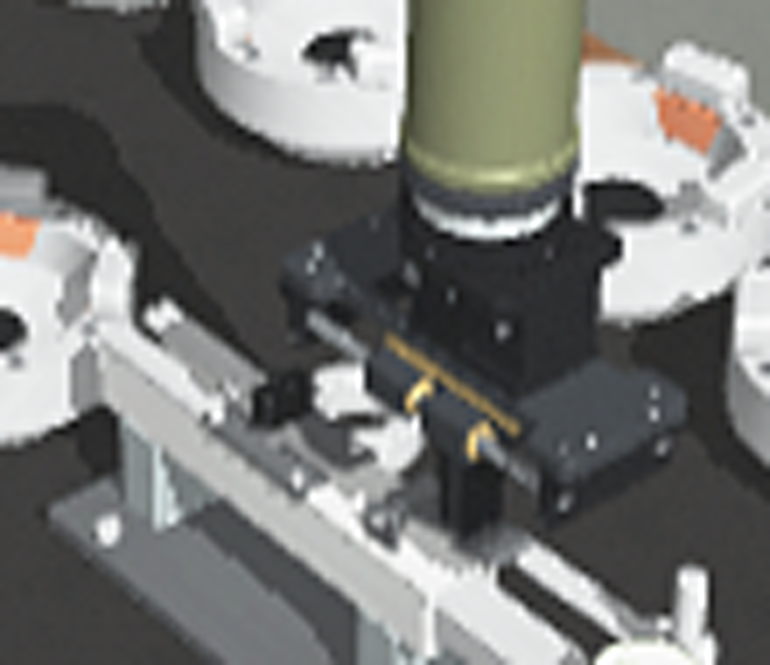

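```bash
python3 -m creep '[[0,0.003,-0.004,0,0,0,0],[0,0.006,-0.008,0,0,0,0],[0,0.009,-0.008,0,0,0,0],[0,0.009,-0.008,0,0,0,0]]'; python3 -c "
from h import *
tell()";  python3 -m creep '[[0,0.001,0,0,0,0,0],[0,0.002,0,0,0,0,0],[0,0.003,0,0,0,0,0],[0,0.003,0,0,0,0,0]]'; python3 -c "
from h import *
tell()"
```

```text
clock: 13.22
ee_pos: [552.2, -165.9, 140.3]
tcp_rot: [[1.0, -0.005, 0.022], [-0.022, 0.005, 1.0], [-0.005, -1.0, 0.005]]
contact_force: [-0.1, -0.3, -0.1]
opening: 0.004
t 13.22 out 189.2 across -0.6 z 140.3 | F out 0.3 x -0.1 z -0.1 | open 0.004
clock: 13.55
ee_pos: [552.2, -166.3, 138.3]
tcp_rot: [[1.0, -0.005, 0.022], [-0.022, 0.005, 1.0], [-0.005, -1.0, 0.005]]
contact_force: [-1.4, -0.1, 7.8]
opening: 0.004
t 13.55 out 189.5 across -0.6 z 138.3 | F out 0.1 x -1.4 z 7.8 | open 0.004
```

Firm contact at the level height; press a bit more, and check it.

```bash
python3 -m creep '[[0,0.002,0,0,0,0,0],[0,0.004,0,0,0,0,0],[0,0.005,0,0,0,0,0],[0,0.005,0,0,0,0,0]]'; python3 -c "
from h import *
tell()"; python3 -m creep '[[0,-0.005,0,0,0,0,0],[0,-0.040,0,0,0,0,0],[0,-0.080,0,0,0,0,0],[-0.040,-0.110,0,0,0,0,0],[-0.080,-0.130,0,0,0,0,0],[-0.12,-0.130,0,0,0,0,0],[-0.12,-0.130,0.03,0,0,0,0],[-0.12,-0.130,0.03,0,0,0,0]]'; python3 -c "
from h import *
tell();save('side','s13.png',(215,150,325,235),7);save('top','t13.png',(190,120,330,210),5.5)"
```

```text
clock: 13.88
ee_pos: [552.4, -166.4, 137.9]
tcp_rot: [[1.0, -0.003, 0.022], [-0.022, 0.007, 1.0], [-0.004, -1.0, 0.007]]
contact_force: [-10.4, 3.9, 26.5]
opening: 0.006
t 13.88 out 189.6 across -0.4 z 137.9 | F out -3.6 x -10.5 z 26.5 | open 0.006
clock: 14.55
ee_pos: [431.8, -131.0, 269.4]
tcp_rot: [[1.0, -0.001, 0.019], [-0.019, 0.012, 1.0], [-0.001, -1.0, 0.012]]
contact_force: [1.6, 1.3, -0.2]
opening: 0.006
t 14.55 out 157.3 across -121.8 z 269.4 | F out -1.3 x 1.6 z -0.2 | open 0.006
```

View pics/s13.png

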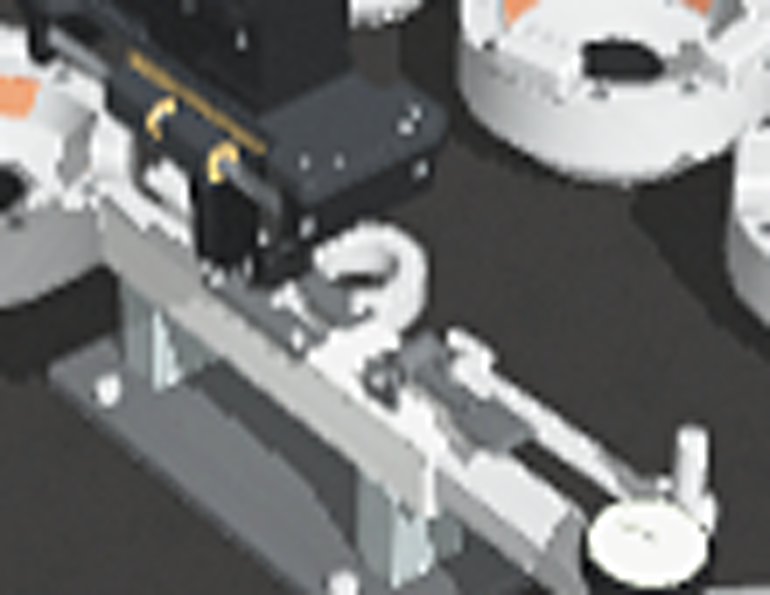

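View pics/t13.png

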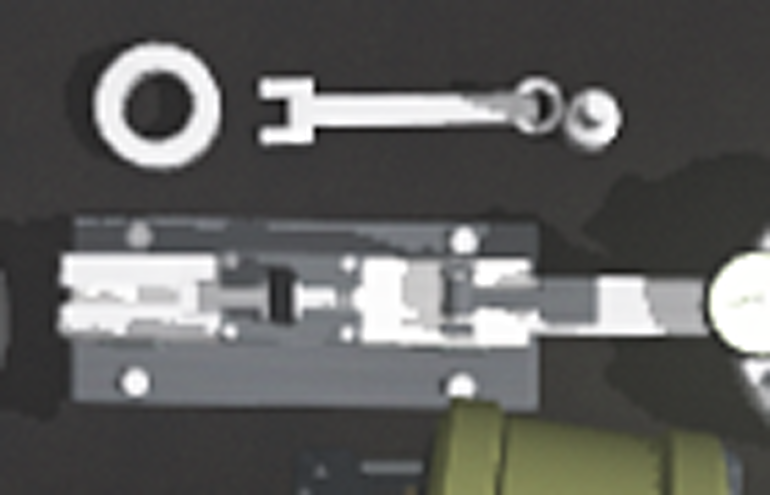

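```bash
python3 -m creep '[[0,0,0,0,0,0,0],[0,0,0,0,0,0,0],[0,0,0,0,0,0,0]]'; python3 -c "
from h import *
f=lambda x,y:(190+(x+.5)/5.5-.5,120+(y+.5)/5.5-.5)
a=atz('top',f(282,296),149)-B;b=atz('top',f(598,300),138)-B;print('button out',a@U,'tip out',b@U)
tell();manip.hand_in()"
```

```text
clock: 14.9
ee_pos: [433.5, -134.8, 268.3]
tcp_rot: [[1.0, -0.003, 0.022], [-0.022, 0.007, 1.0], [-0.003, -1.0, 0.007]]
contact_force: [-0.5, 0.6, 0.3]
opening: 0.003
button out 46.30943548001801 tip out 213.79984926286642
t 14.90 out 161.1 across -120.0 z 268.3 | F out -0.6 x -0.5 z 0.3 | open 0.003
the job is handed in; nothing more can be done
```

The tube is out in the next hole with the button up, the clamp lever is flat on its stop, and the job was handed in at 14.9 s.

- **Button and tube:** I pressed the button about 5 mm with closed fingers and slid the tube out about 33 mm. I then let the button ride up and nudged the tube outward at about 5–6 N until it stopped dead at 8.7 N.
- **Button check:** A light touch met the button's top at about 148.6 mm, its fully-up height of 149 mm, and not the 145.7 mm it has between holes. The last picture puts the button about 46 mm out.
- **Lever:** I pushed it down until it stopped hard at 138 mm, the height of its top face when level, with a peak of about 27 N. The last picture shows its tip about 214 mm out, against about 215 mm when flat.
- **Finish:** The arm is clear of everything, with contact force near zero. The ring, wrench and plug look unmoved in the last top view. The last pictures did not cover the screwdriver, oil can or centre plug, but the arm never went down near them.

One check disagreed: my automatic dial-gauge measurement read 50 mm of travel. The dial was partly cut off in that picture, so I relied on the roughly 46 mm from the button position and a hand reading of the dial.

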